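Count out a sewing kit and hold the clip open on its card

ROBOT

A 7-joint arm with a two-finger parallel gripper is mounted at the origin on the work surface. World frame = base frame: x ahead of the robot, y to its left, z up, the work surface at z = 0. Lengths are in mm, angles in rad, forces in N, time in s.
With the tool pointing down it reaches from about 425 to 825 mm from the base axis. Payload 3.6 kg.
Tool frame: the origin (TCP) lies on the centre line of the jaws, within the pads' length; the fingertips stand 19 mm ahead of it and the grasp point (between the pads) is the TCP (tips_ahead is the distance from the TCP to the fingertips, in mm); z points along the fingers, y is the direction in which the jaws open and shut (so a half turn about z gives the same grasp; the last joint's range is limited). The gripper opens to 93 mm and grips with 3 to 60 N. Pads are 15 mm wide; open, the fingers measure 128 mm over their backs; the gripper's body (75 mm by 188 mm) begins 65 mm behind the grasp point.
Start: joints at [1.109, 0.615, -0.013, 1.423, 0.008, 1.103, -0.04], TCP at [273.806, -589.486, 237.64] pointing down, gripper open.
Joint ranges: [-3.12, 3.12], [-0.3, 2.06], [-1.34, 1.32], [0.26, 2.42], [-1.36, 4.5], [0.01, 1.98], [-2.84, 2.84]. Speed limits (rad/s): [2.79, 2.79, 3.14, 3.14, 3.14, 3.14, 3.14].

INTERFACE

Orientations are given as a unit quaternion [w, x, y, z].
In Python, from cell import sense, camera, finish_job, tips_ahead gives the robot as it stands.
- The arm moves only by the shell command python3 -m handwheel 'ROWS'. ROWS is JSON, a list of rows, each an object with "dp": the shift along the tool's x, y, z in mm, a list of three; "angular": the turn, a rotation vector about the tool's x, y, z in rad, a list of three; "claw": the closure, from 0 (fully open) to 1 (shut). A call has 1 to 5 rows; each row is the pose to reach, as a shift and turn from the pose commanded when the call began, along the tool's axes at that moment; what a row does not reach only later rows make up. A row lasts 1/8 s, in which the tool goes at most 62.5 mm and 10.7 degrees, less where a joint would pass 70% of its speed; a pose out of reach is approached as far as the arm can. A call with a gripper value outside its range is refused whole. The fingers move at their own pace and stop on an object; the grip force is fixed at half the most. Time passes only in rows, so rows that repeat a pose let the fingers close. It gives the time, the measured TCP pose, the force and the opening at its end, in the units of the state.
- sense(): the state, without advancing time (a new reading comes with each control period).
- camera(name): name is "side" or "top" or "wrist"; returns a dict with "img" (420x560x3 uint8, red, green, blue), "depth" (420x560 float32, mm along the optical axis (not along the pixel's ray), 0 where there is no reading), "intrinsics" (3x3 intrinsics, pixels), "rvec" (rotation vector, rad) and "tvec" (3), from world to camera coordinates, as OpenCV has them. Camera axes: x right, y down, z forward; pixel columns grow to the right and rows downward; lengths in mm; the calibration is good to about 2 mm. A picture is of the moment at which its call begins.
- finish_job(): hands the job in, once; it reports no verdict.
The state is a dict: "t": time; "joint_pos": joint angles; "qd": joint speeds; "joint_efforts": joint torques, N m; "eef_pos": TCP position; "orientation": TCP orientation; "force": force on the tool from outside, world axes, zero at the start; "ft_torque": the same for the moment, N m; "opening": opening from 0.0 (shut) to 1.0 (fully open).
Only numpy, scipy, OpenCV 4.12 (cv2) and the standard library are available. Lean on these libraries where they do the work, as an engineer would, in place of code of your own. Each camera call takes 0.05 s, during which the arm holds its last target. There are 200 camera calls.

TASK

The kit tray already has one thread spool in it: stand more of the spools in it until it holds exactly three, upright and let go, and leave the spare one out. Then pick up the big spring clip by its handles, squeeze it fully open, and hold it level in the air, gaping around the backing card's free upright edge, at about mid-height, with the edge well inside the jaws and the clip not touching the card, ready for a pattern sheet to be slipped in. Finish while still holding the clip open there - do not let go or let it shut - and leave the other things on the table where they are.

Things in the scene. Friction and masses are not known exactly. Their poses are not given: they have to be found in the camera images.
- tray: White open kit tray fixed to the table, 130 mm (its x) by 220 mm (its y), walls 25 mm high, 4 mm thick, inner floor 4 mm above the table. Origin: centre of its underside; z up. A grey millboard backing card, 3 mm thick, 90 mm tall, stands upright along the outside of the wall on the -x (robot's) side: middle plane at x = -67.5 mm, from y = -110 to y = +150 mm.
- card_edge (a point): Point on the backing card's free upright edge, which stands 40 mm past the tray's +y end; in mid-thickness, 55 mm above the table: tray frame (-67.5, 150, 55) mm. Axes as the tray's.
- spool0: Thread spool, an upright cylinder 30 mm across and 55 mm tall, grey thread between white ends, 30 g; all four are alike. Origin: centre of its underside, z up along it. Already stands in the tray, somewhere along its length.
- spool1: Thread spool, an upright cylinder 30 mm across and 55 mm tall, grey thread between white ends, 30 g; all four are alike. Origin: centre of its underside, z up along it. Starts standing on the table.
- spool2: Thread spool, an upright cylinder 30 mm across and 55 mm tall, grey thread between white ends, 30 g; all four are alike. Origin: centre of its underside, z up along it. Starts standing on the table.
- spool3: Thread spool, an upright cylinder 30 mm across and 55 mm tall, grey thread between white ends, 30 g; all four are alike. Origin: centre of its underside, z up along it. Starts standing on the table.
- clip: Large steel spring clip, 103 mm long, lying on its side: pivot axis upright, 30 mm tall, about 70 g. Origin: on the pivot axis at its underside; z up along the pivot, x towards the jaw tips (52 mm from the pivot); the dark handles run to -x (ends about 50 mm from the pivot). It stays symmetric about its x axis.
- clip_handles (a point): Where to grip the clip: between its handles, clip frame (-37, 0, 15) mm. Squeeze them together along the clip's y. Outer faces, shut: a V, about 41 mm apart here, 48 mm at the ends; fully open: parallel, 22 mm apart, against a firm stop.
- clip_mouth (a point): Middle of the space between the jaws, clip frame (30, 0, 15) mm. Shut, the jaws meet; fully open their inner faces are 20 mm apart here and 32 mm at the tips, 22 mm further on.
- clip_a (a joint): Angle of the clip's +y half about the pivot, rad: 0 shut, 0.3 fully open (firm stop). Both halves open equally. Squeezing near the handle ends takes about 5 N to start and 10 N to open fully; a spring shuts it when let go.
- clip_b (a joint): The same for the clip's -y half: 0 shut, 0.3 rad fully open.
- bobbin1: Bystander: small steel bobbin, 21 mm across, 12 mm tall, among the task's things. Origin: centre of its underside.
- bobbin2: Bystander: second small steel bobbin, 21 mm across, 12 mm tall. Origin: centre of its underside.
- tape: Bystander: round yellow tape measure, 54 mm across, 20 mm tall. Origin: centre of its underside.
- jar: Bystander: clear jar with a yellow cap, 64 mm across, 100 mm tall. Origin: centre of its underside.
- tin: Bystander: round metal pin tin, 74 mm across, 30 mm tall. Origin: centre of its underside.
- pencil: Bystander: pencil, 170 mm long, 7 mm thick. Origin: centre of its underside.
- case: Bystander: black spectacle case, 155 x 58 x 40 mm. Origin: centre of its underside.

How it is judged:
By the outcome, as a careful person would: the job done as asked, in the order asked, and still so for the second after the job is handed in, while the arm keeps its last pose, push and grip.
It also fails if it takes over 72 s, if anything falls off the work surface, if the arm or the gripper's body presses on something with over 40 N, if the wrist force passes 120 N, or if a joint passes its speed limit or range.

## Working session

There is one attempt and no reset: what is moved stays moved. The work goes in short steps, Python scripts to look and compute and a shell command to move; the robot and the scene stay as the last step left them, time stands still between calls to the robot, and variables do not carry over. Pictures are saved under pics/ and viewed, about 8 in all and at most 12, crops included, and the job is handed in when it is done.

```bash
ls; mkdir -p pics; cat > h.py <<'E'
import numpy as np, cv2
from cell import sense, camera
def snap(name,f):
    c=camera(name); cv2.imwrite('pics/'+f+'.png',c['img'][:,:,::-1]); np.savez('pics/'+f+'.npz',**{k:np.array(v) for k,v in c.items()}); return c
def load(f): return np.load('pics/'+f+'.npz')
def world(c,u,v,z=None):
    K=np.array(c['intrinsics']);R=cv2.Rodrigues(np.array(c['rvec'],float))[0];t=np.array(c['tvec'],float).ravel()
    r=np.linalg.solve(K,np.array([u,v,1.])); o=-R.T@t; d=R.T@r
    s=c['depth'][int(round(v)),int(round(u))] if z is None else (z-o[2])/d[2]
    return o+s*d
E
python3 - <<'E'
from h import *
a=snap('top','top0'); b=snap('side','side0')
s=sense(); print(s)
for c in(a,b):
    R=cv2.Rodrigues(np.array(c['rvec'],float))[0]; print(-R.T@np.array(c['tvec']).ravel(), R.round(2).tolist(), np.array(c['intrinsics'])[0])
E
```

```text
pics
{'t': 0.1, 'joint_pos': array([ 1.10952055,  0.61580343, -0.01260058,  1.42470267,  0.00811525,
        1.10341397, -0.04038321]), 'qd': array([-0.00143863, -0.00125443,  0.00018452, -0.00391419, -0.00114909,
       -0.00154704, -0.00054624]), 'joint_efforts': array([ 5.65419559e-04, -4.60041726e+01,  2.09745825e-01, -1.66246533e+01,
       -6.11495669e-02,  1.68855343e-02,  1.12275532e-04]), 'eef_pos': array([ 273.50713191, -588.93040418,  236.62132775]), 'orientation': array([-1.10595601e-03,  9.76455344e-01,  2.15716633e-01, -2.70097024e-04]), 'force': array([-1.1568396 , -0.4378436 ,  0.55375258]), 'ft_torque': array([ 0.00643502,  0.01184979, -0.01660034]), 'opening': 1.000213400474417}
[ 465.5207244    -5.77623298 1329.33642624] [[-0.02, -1.0, 0.0], [-1.0, 0.02, -0.08], [0.08, -0.0, -1.0]] [469.28127655   0.         283.7108971 ]
[108.14264421 625.22883799 686.81626557] [[-0.79, -0.61, 0.02], [-0.38, 0.47, -0.79], [0.48, -0.63, -0.61]] [441.37054351   0.         281.63615659]
```

View pics/top0.png

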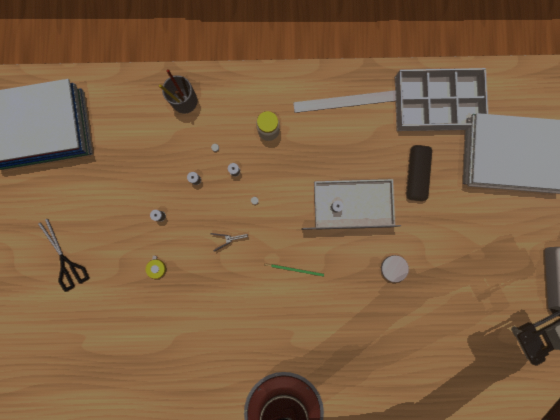

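View pics/side0.png

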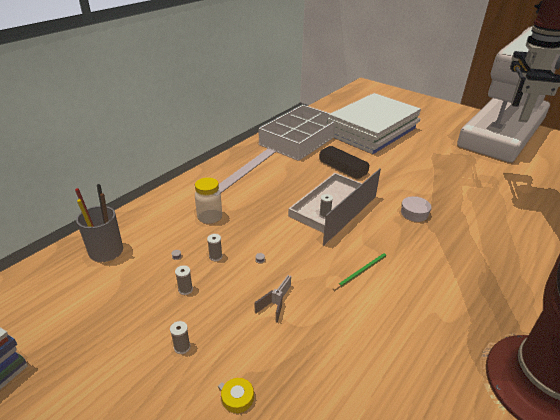

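The top view shows the tray at about (354,205) with one spool at (338,206), loose spools at (193,178), (234,170) and (157,216), and the clip at (230,240). Next I'll take enlarged crops.

```bash
python3 - <<'E'
import cv2,numpy as np
i=cv2.imread('pics/top0.png')
a=cv2.resize(i[140:260,140:270],None,fx=6,fy=5,interpolation=cv2.INTER_CUBIC)
a=cv2.resize(i[145:265,140:275],None,fx=5,fy=5,interpolation=cv2.INTER_CUBIC); cv2.imwrite('pics/c1.png',np.clip(a*1.4,0,255))
a=cv2.resize(i[160:260,290:410],None,fx=6,fy=6,interpolation=cv2.INTER_CUBIC); cv2.imwrite('pics/c2.png',np.clip(a*1.2,0,255))
E
```

```text
[ WARN:0@0.051] global loadsave.cpp:1063 imwrite_ Unsupported depth image for selected encoder is fallbacked to CV_8U.
```

View pics/c1.png

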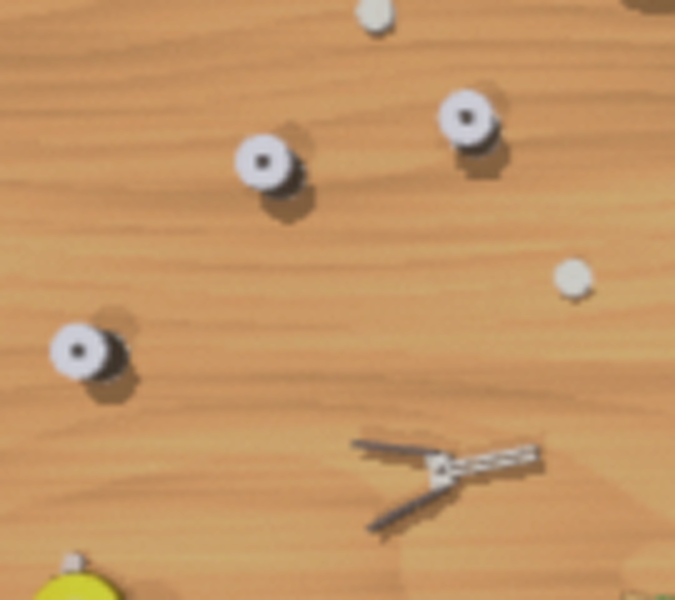

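View pics/c2.png

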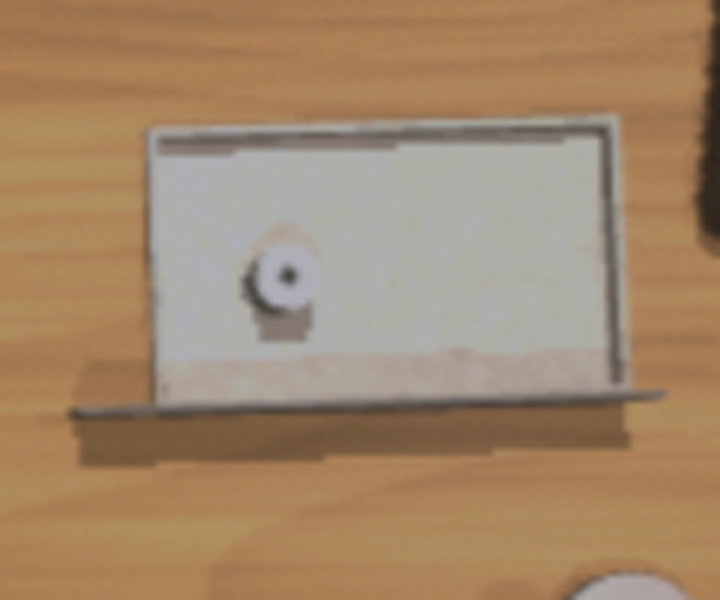

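Crop 1, in crop pixels: spool tops at A (263,162), B (466,117) and C (78,351). The clip pivot is at (440,470), its jaw tips at (537,453), and its handle ends at (355,444) and (372,527). Crop 2: tray corners at (152,131), (617,118), (628,388) and (158,400), the card's top free end at (75,413), and spool0 at (288,275).

```bash
python3 - <<'E'
from h import *
c=load('top0')
f=lambda x,y,z:world(c,140+(x+.5)/5-.5,145+(y+.5)/5-.5,z)
g=lambda x,y,z:world(c,290+(x+.5)/6-.5,160+(y+.5)/6-.5,z)
for n,p in dict(A=(263,162,55),B=(466,117,55),C=(78,351,55),pivot=(440,470,30),tip=(537,453,30),h1=(355,444,30),h2=(372,527,30),bob1=(572,278,12),bob2=(375,14,12)).items(): print(n,f(*p).round(1))
P={n:g(*p) for n,p in dict(tl=(152,131,25),tr=(617,118,25),br=(628,388,25),bl=(158,400,25),cardF=(75,413,90),cardB=(663,394,90),sp0=(288,275,59)).items()}
for n in P: print(n,P[n].round(1))
ct=(P['tl']+P['tr']+P['bl']+P['br'])/4; d=P['cardF']-P['cardB']; print(ct,np.degrees(np.arctan2(d[1],d[0])),np.linalg.norm(d))
d=P['tl']-P['tr'];print(np.degrees(np.arctan2(d[1],d[0])),np.linalg.norm(d))
s=load('side0')
R=cv2.Rodrigues(s['rvec'])[0]
for n,p in dict(A=f(263,162,55),B=f(466,117,55),C=f(78,351,55),cF=P['cardF'],piv=f(440,470,30),tip=f(537,453,30)).items():
    q=s['intrinsics']@(R@p+s['tvec'].ravel()); print(n,(q[:2]/q[2]).round(1))
E
```

```text
A [648. 239.  55.]
B [670.8 127.7  55. ]
C [546.4 339.9  55. ]
pivot [478.4 146.8  30. ]
tip [486.7  93.1  30. ]
h1 [493.6 193.6  30. ]
h2 [447.7 184.5  30. ]
bob1 [585.1  73.5  12. ]
bob2 [737.8 183.3  12. ]
tl [633.5 -98.5  25. ]
tr [ 635.6 -315.7   25. ]
br [ 509.5 -316.3   25. ]
bl [508.  -98.3  25. ]
cardF [500.9 -57.1  90. ]
cardB [ 504.4 -316.1   90. ]
sp0 [ 562.4 -156.1   59. ]
[ 571.65442385 -207.21668836   25.        ] 90.77402238753474 259.05986187937896
90.54686038852296 217.21938169835062
A [181.9 271.6]
B [213.3 239. ]
C [177.8 329.1]
cF [325.7 216.5]
piv [276.4 293. ]
tip [289.3 276.1]
```

```bash
cat > go.py <<'E'
import sys,numpy as np
from scipy.spatial.transform import Rotation as Rn
from cell import sense
s=sense(); q=s['orientation']; R=Rn.from_quat(np.roll(q,-1)); p=s['eef_pos']
x=R.as_matrix()[:,0]
print('t',round(s['t'],2),'p',p.round(1),'yaw',np.degrees(np.arctan2(x[1],x[0])).round(1),'F',s['force'].round(1),'open mm',round(s['opening']*93,1),'q',s['joint_pos'].round(2))
if len(sys.argv)>1:
    X,Y,Z,yaw=map(float,sys.argv[1:5]); T=Rn.from_euler('z',yaw,degrees=True)*Rn.from_matrix(np.diag([1,-1,-1]))
    print('dp',R.inv().apply(np.array([X,Y,Z])-p).round(1),'ang',(R.inv()*T).as_rotvec().round(3))
E
python3 go.py 671 128 150 90
```

```text
t 0.1 p [ 273.5 -588.9  236.6] yaw 24.9 F [-1.2 -0.4  0.6] open mm 93.0 q [ 1.11  0.62 -0.01  1.42  0.01  1.1  -0.04]
dp [ 662.5 -482.6   87.7] ang [-2.000e-03 -1.000e-03 -1.136e+00]
```

```bash
python3 -m handwheel '[{"dp":[48,-35,0],"angular":[0,0,-0.1],"claw":0},{"dp":[98,-71,0],"angular":[0,0,-0.25],"claw":0},{"dp":[148,-107,0],"angular":[0,0,-0.4],"claw":0},{"dp":[198,-143,0],"angular":[0,0,-0.55],"claw":0},{"dp":[248,-179,0],"angular":[0,0,-0.7],"claw":0}]'; python3 go.py 671 128 150 90
```

```text
t: 0.72
eef_pos: [423.9, -320.8, 237.5]
orientation: [-0.0, 0.842, 0.539, -0.0]
force: [1.6, 0.3, -0.5]
opening: 0.998
t 0.72 p [ 423.9 -320.8  237.5] yaw 65.3 F [ 1.6  0.3 -0.5] open mm 92.8 q [ 0.77  0.44 -0.23  1.76  0.12  0.95  0.05]
dp [511.   37.   87.5] ang [-0.    -0.    -0.431]
```

```bash
python3 -m handwheel '[{"dp":[58,4,0],"angular":[0,0,-0.1],"claw":0},{"dp":[118,8,0],"angular":[0,0,-0.25],"claw":0},{"dp":[178,12,0],"angular":[0,0,-0.43],"claw":0},{"dp":[238,17,0],"angular":[0,0,-0.431],"claw":0},{"dp":[295,21,20],"angular":[0,0,-0.431],"claw":0}]'; python3 go.py 671 128 150 90
```

```text
t: 1.35
eef_pos: [568.7, -62.5, 218.6]
orientation: [0.001, 0.709, 0.705, 0.001]
force: [0.7, -0.4, -0.1]
opening: 0.998
t 1.35 p [568.7 -62.5 218.6] yaw 89.7 F [ 0.7 -0.4 -0.1] open mm 92.8 q [ 0.3   0.53 -0.36  1.68  0.22  0.97 -0.14]
dp [191.  101.   68.9] ang [ 0.004  0.    -0.005]
```

```bash
python3 -m handwheel '[{"dp":[50,26,18],"angular":[0,0,0],"claw":0},{"dp":[100,53,36],"angular":[0.004,0,-0.005],"claw":0},{"dp":[150,79,54],"angular":[0.004,0,-0.005],"claw":0},{"dp":[191,101,69],"angular":[0.004,0,-0.005],"claw":0},{"dp":[191,101,69],"angular":[0.004,0,-0.005],"claw":0}]'; python3 go.py 671 128 40 90
python3 - <<'E'
from h import *
snap('wrist','w1')
E
```

```text
t: 1.98
eef_pos: [667.6, 132.2, 146.0]
orientation: [-0.004, 0.705, 0.71, -0.002]
force: [-0.6, -0.4, -0.3]
opening: 1.0
t 1.98 p [667.6 132.2 146. ] yaw 90.4 F [-0.6 -0.4 -0.3] open mm 93.0 q [-0.05  0.77 -0.33  1.42  0.26  1.   -0.43]
dp [ -4.6   4.2 106. ] ang [-0.008 -0.003  0.007]
```

View pics/w1.png

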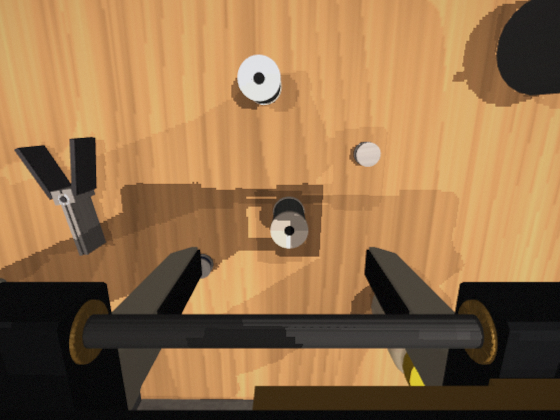

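The wrist view shows B between the fingers (top at 289,230), A at (259,78), the clip pivot at (63,199), and a bobbin at (206,265) next to the left finger. I'll check the coordinates from this view.

```bash
python3 - <<'E'
from h import *
c=load('w1')
for n,p in dict(A=(259,78,55),B=(289,230,55),bob=(206,265,12),bob2=(369,154,12),piv=(63,199,30)).items(): print(n,world(c,*p).round(1))
E
python3 go.py 671 128 40 90
```

```text
A [649.8 236.8  55. ]
B [672.  125.6  55. ]
bob [593.   74.2  12. ]
bob2 [741.3 181.2  12. ]
piv [479.2 143.   30. ]
t 2.02 p [668.  128.6 146.9] yaw 90.2 F [-0.4 -0.7  0.3] open mm 93.2 q [-0.05  0.77 -0.33  1.42  0.27  1.   -0.43]
dp [ -0.6   3.8 106.9] ang [-0.007 -0.     0.004]
```

```bash
python3 -m handwheel '[{"dp":[-2,3,40],"angular":[-0.004,0,0.003],"claw":0},{"dp":[-2,3,80],"angular":[-0.004,0,0.003],"claw":0},{"dp":[-2,3,107],"angular":[-0.004,0,0.003],"claw":0.3},{"dp":[-2,3,107],"angular":[-0.004,0,0.003],"claw":0.5},{"dp":[-2,3,107],"angular":[-0.004,0,0.003],"claw":1}]'; python3 -m handwheel '[{"dp":[0,0,0],"angular":[0,0,0],"claw":1},{"dp":[0,0,0],"angular":[0,0,0],"claw":1}]'; python3 go.py 572 -215 135 90
```

```text
t: 2.65
eef_pos: [672.5, 123.3, 43.3]
orientation: [0.001, 0.709, 0.706, 0.001]
force: [0.9, 0.1, 0.7]
opening: 0.722
t: 2.9
eef_pos: [672.2, 124.5, 43.1]
orientation: [0.001, 0.708, 0.706, 0.001]
force: [-1.0, 0.2, 0.2]
opening: 0.509
t 2.9 p [672.2 124.5  43.1] yaw 89.8 F [-1.   0.2  0.2] open mm 47.4 q [-0.06  0.89 -0.29  1.49  0.31  0.81 -0.47]
dp [-339.7  -98.9  -92.3] ang [ 0.002 -0.    -0.003]
```

```bash
python3 -m handwheel '[{"dp":[2,0,1],"angular":[0,0,0],"claw":1},{"dp":[2,0,1],"angular":[0,0,0],"claw":1},{"dp":[2,0,1],"angular":[0,0,0],"claw":1},{"dp":[2,0,1],"angular":[0,0,0],"claw":1}]'; python3 go.py 572 -215 135 90
```

```text
t: 3.4
eef_pos: [671.4, 126.9, 40.8]
orientation: [-0.0, 0.708, 0.706, 0.0]
force: [-0.1, 0.6, 1.0]
opening: 0.316
t 3.4 p [671.4 126.9  40.8] yaw 89.8 F [-0.1  0.6  1. ] open mm 29.4 q [-0.06  0.89 -0.29  1.49  0.31  0.81 -0.47]
dp [-342.1  -98.5  -94.4] ang [ 0.    -0.001 -0.003]
```

```bash
python3 -m handwheel '[{"dp":[0,0,-35],"angular":[0,0,0],"claw":1},{"dp":[-15,-5,-75],"angular":[0,0,0],"claw":1},{"dp":[-55,-17,-100],"angular":[0,0,0],"claw":1},{"dp":[-105,-31,-100],"angular":[0,0,0],"claw":1},{"dp":[-155,-45,-100],"angular":[0,0,0],"claw":1}]'; python3 -m handwheel '[{"dp":[-50,-14,0],"angular":[0,0,0],"claw":1},{"dp":[-100,-29,0],"angular":[0,0,0],"claw":1},{"dp":[-145,-42,0],"angular":[0,0,0],"claw":1},{"dp":[-175,-50,0],"angular":[0,0,0],"claw":1},{"dp":[-187,-54,0],"angular":[0,0,0],"claw":1}]';  python3 go.py 572 -215 46 90
```

```text
t: 4.03
eef_pos: [625.6, -30.3, 141.1]
orientation: [0.001, 0.708, 0.706, 0.0]
force: [0.3, -0.7, -0.2]
opening: 0.315
t: 4.65
eef_pos: [570.3, -218.3, 140.3]
orientation: [0.0, 0.71, 0.705, -0.001]
force: [1.6, 0.0, 0.1]
opening: 0.321
t 4.65 p [ 570.3 -218.3  140.3] yaw 89.6 F [1.6 0.  0.1] open mm 29.8 q [ 0.54  0.68 -0.36  1.65  0.29  0.87  0.06]
dp [ 3.5  1.8 94.3] ang [-0.001  0.001 -0.007]
```

```bash
python3 -m handwheel '[{"dp":[2,2,30],"angular":[0,0,-0.005],"claw":1},{"dp":[2,2,60],"angular":[0,0,-0.005],"claw":1},{"dp":[2,2,80],"angular":[0,0,-0.005],"claw":1},{"dp":[2,2,89],"angular":[0,0,-0.005],"claw":1},{"dp":[2,2,92],"angular":[0,0,-0.005],"claw":1}]'; python3 -m handwheel '[{"dp":[0,0,0],"angular":[0,0,0],"claw":1}]'; python3 go.py 572 -216 46 90
```

```text
t: 5.28
eef_pos: [573.8, -212.4, 48.5]
orientation: [-0.0, 0.706, 0.708, 0.0]
force: [0.5, 0.1, 0.1]
opening: 0.316
t: 5.4
eef_pos: [574.0, -213.1, 49.3]
orientation: [0.0, 0.706, 0.708, 0.0]
force: [0.2, 0.2, 1.1]
opening: 0.319
t 5.4 p [ 574.  -213.1   49.3] yaw 90.1 F [0.2 0.2 1.1] open mm 29.7 q [ 0.5   0.8  -0.31  1.71  0.35  0.69  0.01]
dp [-2.9 -2.   3.3] ang [0.001 0.    0.003]
```

Lower the last few mm until contact, then release partway.

```bash
python3 -m handwheel '[{"dp":[0,0,2],"angular":[0,0,0],"claw":1},{"dp":[0,0,3],"angular":[0,0,0],"claw":1},{"dp":[0,0,3],"angular":[0,0,0],"claw":1}]'; python3 go.py 572 -216 45 90
```

```text
t: 5.78
eef_pos: [573.5, -213.4, 45.8]
orientation: [0.0, 0.706, 0.708, 0.0]
force: [1.0, 0.2, -0.1]
opening: 0.317
t 5.78 p [ 573.5 -213.4   45.8] yaw 90.1 F [ 1.   0.2 -0.1] open mm 29.4 q [ 0.5   0.81 -0.31  1.71  0.35  0.68  0.01]
dp [-2.6 -1.5  0.8] ang [0.    0.    0.002]
```

```bash
python3 -m handwheel '[{"dp":[0,0,1],"angular":[0,0,0],"claw":1},{"dp":[0,0,1],"angular":[0,0,0],"claw":0.6},{"dp":[0,0,1],"angular":[0,0,0],"claw":0.4},{"dp":[0,0,1],"angular":[0,0,0],"claw":0.4},{"dp":[0,0,1],"angular":[0,0,0],"claw":0.4}]'; python3 -m handwheel '[{"dp":[0,0,0],"angular":[0,0,0],"claw":0.4},{"dp":[0,0,-20],"angular":[0,0,0],"claw":0.4},{"dp":[0,0,-55],"angular":[0,0,0],"claw":0.4},{"dp":[10,2,-100],"angular":[0,0,0],"claw":0.4},{"dp":[60,12,-105],"angular":[0,0,0],"claw":0}]'; python3 go.py 649 238 150 90
```

```text
t: 6.4
eef_pos: [573.5, -213.3, 44.7]
orientation: [-0.0, 0.706, 0.708, 0.0]
force: [-0.0, 1.0, -0.3]
opening: 0.592
t: 7.02
eef_pos: [587.0, -158.0, 153.1]
orientation: [0.004, 0.709, 0.705, 0.001]
force: [0.6, 0.1, -0.5]
opening: 0.664
t 7.03 p [ 587.  -158.   153.1] yaw 89.6 F [ 0.6  0.1 -0.5] open mm 61.7 q [ 0.44  0.66 -0.36  1.65  0.29  0.88 -0.04]
dp [396.5  59.3   1.6] ang [ 0.007  0.005 -0.007]
```

```bash
python3 -m handwheel '[{"dp":[60,9,0],"angular":[0,0,0],"claw":0},{"dp":[120,18,0],"angular":[0,0,0],"claw":0},{"dp":[180,27,0],"angular":[0,0,0],"claw":0},{"dp":[240,36,0],"angular":[0,0,0],"claw":0},{"dp":[300,45,0],"angular":[0,0,0],"claw":0}]'; python3 -m handwheel '[{"dp":[50,9,0],"angular":[0,0,0],"claw":0},{"dp":[80,14,0],"angular":[0,0,0],"claw":0},{"dp":[94,15,10],"angular":[0,0,0],"claw":0},{"dp":[96,15,30],"angular":[0,0,0],"claw":0},{"dp":[96,15,50],"angular":[0,0,0],"claw":0}]'; python3 -m handwheel '[{"dp":[0,0,0],"angular":[0,0,0],"claw":0}]'; python3 go.py 649 238 40 90
```

```text
t: 7.65
eef_pos: [629.8, 148.6, 149.8]
orientation: [0.0, 0.706, 0.708, 0.0]
force: [1.2, -0.3, 0.4]
opening: 0.998
t: 8.28
eef_pos: [644.3, 240.1, 97.5]
orientation: [0.0, 0.707, 0.707, -0.002]
force: [-0.1, -0.5, -0.7]
opening: 1.0
t: 8.4
eef_pos: [643.2, 239.5, 96.3]
orientation: [-0.001, 0.707, 0.707, -0.003]
force: [0.2, 0.5, 0.3]
opening: 1.0
t 8.4 p [643.2 239.5  96.3] yaw 90.0 F [0.2 0.5 0.3] open mm 93.0 q [-0.23  0.83 -0.31  1.44  0.29  0.92 -0.61]
dp [-1.3  6.1 56.3] ang [-0.006  0.004 -0.   ]
```

```bash
python3 -m handwheel '[{"dp":[-1,5,25],"angular":[-0.004,0.003,0],"claw":0.2},{"dp":[-1,6,50],"angular":[-0.004,0.003,0],"claw":0.4},{"dp":[-1,6,56],"angular":[-0.004,0.003,0],"claw":0.5},{"dp":[-1,6,56],"angular":[-0.004,0.003,0],"claw":0.5},{"dp":[-1,6,56],"angular":[-0.004,0.003,0],"claw":1}]'; python3 -m handwheel '[{"dp":[0,0,0],"angular":[0,0,0],"claw":1},{"dp":[0,0,0],"angular":[0,0,0],"claw":1},{"dp":[0,0,0],"angular":[0,0,0],"claw":1},{"dp":[0,0,0],"angular":[0,0,0],"claw":1}]'; python3 go.py 572 -268 140 90
```

```text
t: 9.02
eef_pos: [651.4, 242.2, 45.2]
orientation: [0.001, 0.706, 0.708, 0.004]
force: [0.1, -0.0, 0.0]
opening: 0.513
t: 9.52
eef_pos: [650.8, 242.1, 44.5]
orientation: [0.0, 0.706, 0.708, 0.003]
force: [-0.3, -0.1, 4.4]
opening: 0.323
t 9.53 p [650.8 242.1  44.5] yaw 90.1 F [-0.3 -0.1  4.4] open mm 30.0 q [-0.23  0.9  -0.29  1.45  0.31  0.83 -0.63]
dp [-509.6  -79.3  -97.7] ang [ 0.005 -0.003  0.002]
```

```bash
python3 -m handwheel '[{"dp":[0,0,-35],"angular":[0,0,0],"claw":1},{"dp":[-15,-3,-75],"angular":[0,0,0],"claw":1},{"dp":[-60,-9,-98],"angular":[0,0,0],"claw":1},{"dp":[-115,-18,-98],"angular":[0,0,0],"claw":1},{"dp":[-170,-27,-98],"angular":[0,0,0],"claw":1}]'; python3 -m handwheel '[{"dp":[-55,-9,0],"angular":[0,0,0],"claw":1},{"dp":[-110,-17,0],"angular":[0,0,0],"claw":1},{"dp":[-165,-26,0],"angular":[0,0,0],"claw":1},{"dp":[-220,-34,0],"angular":[0,0,0],"claw":1},{"dp":[-270,-42,0],"angular":[0,0,0],"claw":1}]';  python3 go.py 572 -268 140 90
```

```text
t: 10.15
eef_pos: [623.2, 69.8, 141.1]
orientation: [0.001, 0.706, 0.708, 0.003]
force: [0.3, -0.8, 0.3]
opening: 0.316
t: 10.78
eef_pos: [581.3, -201.0, 139.6]
orientation: [0.0, 0.707, 0.707, 0.002]
force: [0.5, 0.2, -0.2]
opening: 0.318
t 10.78 p [ 581.3 -201.   139.6] yaw 90.1 F [ 0.5  0.2 -0.2] open mm 29.6 q [ 0.52  0.69 -0.37  1.64  0.3   0.87  0.03]
dp [-67.   -9.4  -0.6] ang [ 0.004 -0.003  0.001]
```

```bash
python3 -m handwheel '[{"dp":[-35,-5,0],"angular":[0.003,-0.002,0],"claw":1},{"dp":[-60,-9,0],"angular":[0.003,-0.002,0],"claw":1},{"dp":[-68,-10,20],"angular":[0.003,-0.002,0],"claw":1},{"dp":[-68,-10,50],"angular":[0.003,-0.002,0],"claw":1},{"dp":[-68,-10,75],"angular":[0.003,-0.002,0],"claw":1}]'; python3 -m handwheel '[{"dp":[0,0,6],"angular":[0,0,0],"claw":1},{"dp":[0,0,10],"angular":[0,0,0],"claw":1},{"dp":[0,0,10],"angular":[0,0,0],"claw":1}]';  python3 go.py 572 -268 48.5 90
```

```text
t: 11.4
eef_pos: [571.8, -264.5, 62.1]
orientation: [-0.002, 0.706, 0.708, 0.001]
force: [-0.7, -0.4, -0.3]
opening: 0.316
t: 11.78
eef_pos: [573.0, -266.1, 55.2]
orientation: [0.0, 0.706, 0.708, 0.001]
force: [-0.4, 0.5, -0.9]
opening: 0.317
t 11.78 p [ 573.  -266.1   55.2] yaw 90.1 F [-0.4  0.5 -0.9] open mm 29.5 q [ 0.59  0.82 -0.33  1.65  0.36  0.74  0.1 ]
dp [-1.9 -1.   6.7] ang [ 0.002 -0.001  0.003]
```

```bash
python3 -m handwheel '[{"dp":[0,0,3],"angular":[0,0,0],"claw":1},{"dp":[0,0,6],"angular":[0,0,0],"claw":1},{"dp":[0,0,6],"angular":[0,0,0],"claw":1},{"dp":[0,0,6],"angular":[0,0,0],"claw":1}]';  python3 go.py 572 -268 48.5 90
```

```text
t: 12.28
eef_pos: [572.5, -266.4, 48.9]
orientation: [0.0, 0.706, 0.708, 0.001]
force: [0.1, -0.5, -1.4]
opening: 0.317
t 12.28 p [ 572.5 -266.4   48.9] yaw 90.1 F [ 0.1 -0.5 -1.4] open mm 29.5 q [ 0.59  0.83 -0.32  1.65  0.36  0.73  0.09]
dp [-1.6 -0.5  0.4] ang [ 0.001 -0.001  0.002]
```

```bash
python3 -m handwheel '[{"dp":[0,0,0.5],"angular":[0,0,0],"claw":0.6},{"dp":[0,0,0.5],"angular":[0,0,0],"claw":0.4},{"dp":[0,0,0.5],"angular":[0,0,0],"claw":0.4},{"dp":[0,0,0.5],"angular":[0,0,0],"claw":0.4},{"dp":[0,0,0.5],"angular":[0,0,0],"claw":0.4}]'; python3 -m handwheel '[{"dp":[0,0,-20],"angular":[0,0,0],"claw":0.4},{"dp":[0,0,-60],"angular":[0,0,0],"claw":0.4},{"dp":[0,0,-110],"angular":[0,0,0],"claw":0.4},{"dp":[40,-8,-140],"angular":[0,0,0],"claw":0},{"dp":[95,-20,-150],"angular":[0,0,0],"claw":0}]'; python3 go.py 473 183 180 99.5
```

```text
t: 12.9
eef_pos: [572.5, -266.4, 48.3]
orientation: [0.0, 0.706, 0.708, 0.001]
force: [-0.1, 0.4, -0.2]
opening: 0.598
t: 13.52
eef_pos: [553.7, -172.2, 202.3]
orientation: [0.003, 0.708, 0.706, 0.002]
force: [-0.0, 1.1, -0.6]
opening: 0.766
t 13.53 p [ 553.7 -172.2  202.3] yaw 89.9 F [-0.   1.1 -0.6] open mm 71.2 q [ 0.52  0.57 -0.4   1.68  0.26  0.94  0.02]
dp [355.1 -81.5  21.2] ang [ 0.008  0.002 -0.168]
```

```bash
python3 -m handwheel '[{"dp":[58,-13,0],"angular":[0,0,-0.03],"claw":0},{"dp":[116,-26,0],"angular":[0,0,-0.08],"claw":0},{"dp":[174,-40,0],"angular":[0.005,0,-0.12],"claw":0},{"dp":[232,-53,0],"angular":[0.005,0,-0.168],"claw":0},{"dp":[280,-64,10],"angular":[0.005,0,-0.168],"claw":0}]'; python3 -m handwheel '[{"dp":[30,0,5],"angular":[0,0,0],"claw":0},{"dp":[30,0,5],"angular":[0,0,0],"claw":0}]'; python3 go.py 473 183 180 99.5
python3 - <<'E'
from h import *
snap('wrist','w2'); c=snap('top','top2')
i=c['img'][150:270,140:410,::-1]; cv2.imwrite('pics/c3.png',cv2.resize(i,None,fx=2.9,fy=2.9,interpolation=cv2.INTER_CUBIC))
E
```

```text
t: 14.15
eef_pos: [487.7, 111.2, 190.8]
orientation: [-0.0, 0.644, 0.765, 0.001]
force: [0.6, -0.9, 0.6]
opening: 0.996
t: 14.4
eef_pos: [481.9, 140.9, 184.9]
orientation: [-0.002, 0.642, 0.767, 0.0]
force: [0.6, 0.1, 1.0]
opening: 1.002
t 14.4 p [481.9 140.9 184.9] yaw 100.1 F [0.6 0.1 1. ] open mm 93.2 q [-0.01  0.49 -0.47  1.9   0.29  0.82 -0.45]
dp [43.  -1.3  5. ] ang [-0.002 -0.003  0.01 ]
```

View pics/w2.png

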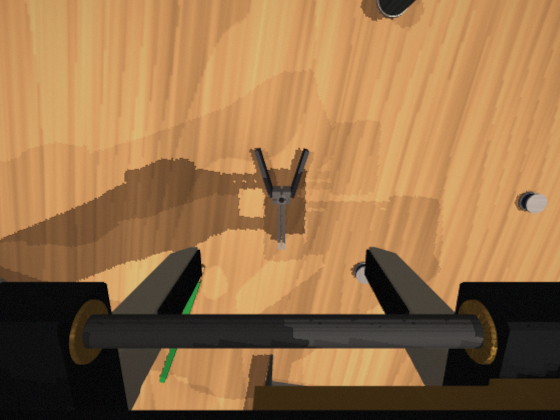

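View pics/c3.png

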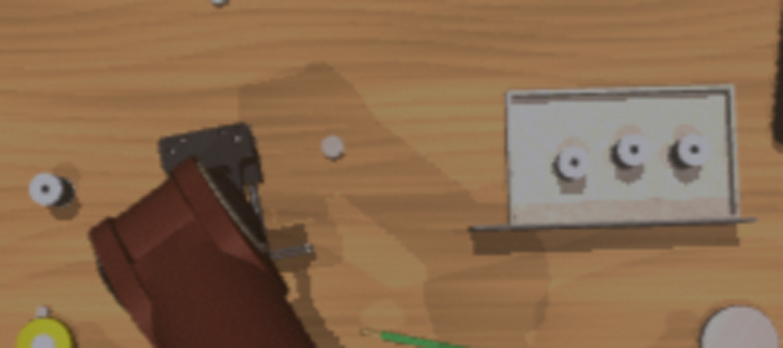

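The tray now holds three upright spools. In the wrist view the clip is centred and aligned with the jaws: pivot (282,198), tip (281,246), handle ends (257,151) and (306,151).

```bash
python3 - <<'E'
from h import *
c=load('w2')
P={n:world(c,u,v,30) for n,(u,v) in dict(piv=(282,198),tip=(281,246),h1=(257,151),h2=(306,151)).items()}
for n in P: print(n,P[n].round(1))
h=(P['h1']+P['h2'])/2; d=P['tip']-h; u=d/np.linalg.norm(d); print('yaw',np.degrees(np.arctan2(d[1],d[0])),'grip',P['piv']-37*u, 'hlen',np.linalg.norm(h-P['piv']),np.linalg.norm(P['tip']-P['piv']))
E
python3 go.py 473 182 24 99.5
```

```text
piv [480.1 144.5  30. ]
tip [487.8  95.   30. ]
h1 [449.2 184.8  30. ]
h2 [494.3 192.8  30. ]
yaw -80.31067546945381 grip [473.84574826 180.97233945  30.        ] hlen 45.082565145894634 50.1013974674309
t 14.5 p [483.  136.9 184.5] yaw 99.7 F [-0.2 -0.5 -0.4] open mm 93.1 q [-0.    0.49 -0.46  1.9   0.29  0.82 -0.45]
dp [ 46.1  -1.9 160.5] ang [-0.003 -0.     0.004]
```

```bash
python3 -m handwheel '[{"dp":[30,-1,20],"angular":[0,0,0],"claw":0},{"dp":[45,-2,60],"angular":[0,0,0],"claw":0},{"dp":[46,-2,100],"angular":[0,0,0],"claw":0},{"dp":[46,-2,130],"angular":[0,0,0],"claw":0},{"dp":[46,-2,140],"angular":[0,0,0],"claw":0}]';python3 -m handwheel '[{"dp":[0,0,0],"angular":[0,0,0],"claw":0},{"dp":[0,0,0],"angular":[0,0,0],"claw":0.2}]'; python3 go.py 473 182 24 99.6
```

```text
t: 15.12
eef_pos: [472.5, 180.5, 42.6]
orientation: [-0.002, 0.646, 0.764, -0.002]
force: [-0.4, -1.1, 0.6]
opening: 0.999
t: 15.38
eef_pos: [473.3, 182.9, 44.9]
orientation: [-0.001, 0.645, 0.764, 0.0]
force: [0.7, 1.0, -0.1]
opening: 0.935
t 15.38 p [473.3 182.9  44.9] yaw 99.7 F [ 0.7  1.  -0.1] open mm 87.0 q [-0.2   0.71 -0.32  2.01  0.45  0.49 -0.68]
dp [-0.8 -0.4 20.9] ang [-0.001 -0.002  0.001]
```

```bash
python3 -m handwheel '[{"dp":[0,0,12],"angular":[0,0,0],"claw":0.2},{"dp":[-1,0,20],"angular":[0,0,0],"claw":0.3},{"dp":[-1,0,21],"angular":[0,0,0],"claw":0.4},{"dp":[-1,0,21],"angular":[0,0,0],"claw":0.5},{"dp":[-1,0,21],"angular":[0,0,0],"claw":0.6}]';python3 -m handwheel '[{"dp":[0,0,0],"angular":[0,0,0],"claw":0.6},{"dp":[0,0,0],"angular":[0,0,0],"claw":0.7},{"dp":[0,0,0],"angular":[0,0,0],"claw":0.8},{"dp":[0,0,0],"angular":[0,0,0],"claw":1},{"dp":[0,0,0],"angular":[0,0,0],"claw":1}]'; python3 -m handwheel '[{"dp":[0,0,0],"angular":[0,0,0],"claw":1},{"dp":[0,0,0],"angular":[0,0,0],"claw":1}]'; python3 go.py 473 182 24 99.6
```

```text
t: 16.0
eef_pos: [472.2, 182.1, 22.8]
orientation: [-0.002, 0.644, 0.765, -0.001]
force: [-0.1, -0.2, -0.9]
opening: 0.445
t: 16.62
eef_pos: [472.3, 182.0, 22.8]
orientation: [-0.002, 0.645, 0.765, -0.001]
force: [-0.1, 0.4, -0.4]
opening: 0.227
t: 16.88
eef_pos: [472.2, 182.0, 22.7]
orientation: [-0.002, 0.644, 0.765, -0.001]
force: [0.4, -0.2, -0.4]
opening: 0.225
t 16.88 p [472.2 182.   22.7] yaw 99.7 F [ 0.4 -0.2 -0.4] open mm 20.9 q [-0.22  0.74 -0.29  2.02  0.47  0.45 -0.69]
dp [-0.1  0.7 -1.3] ang [-0.004 -0.001  0.003]
```

The opening is 21 mm, so the handles are at their stop. Next I'll lift and move to a standoff clear of the edge.

```bash
python3 -m handwheel '[{"dp":[0,0,-12],"angular":[0,0,0],"claw":1},{"dp":[0,0,-28],"angular":[0,0,0],"claw":1},{"dp":[0,0,-36],"angular":[0,0,0],"claw":1},{"dp":[0,0,-38],"angular":[0,0,0],"claw":1},{"dp":[0,0,-38],"angular":[0,0,0],"claw":1}]'; python3 go.py 501 70 62 90.7
```

```text
t: 17.5
eef_pos: [472.4, 181.8, 60.9]
orientation: [-0.002, 0.645, 0.765, -0.001]
force: [-0.9, -0.4, -1.3]
opening: 0.227
t 17.5 p [472.4 181.8  60.9] yaw 99.7 F [-0.9 -0.4 -1.3] open mm 21.1 q [-0.18  0.68 -0.35  2.    0.43  0.53 -0.66]
dp [-115.     9.3   -1.3] ang [-0.004 -0.001  0.158]
```

```bash
python3 -m handwheel '[{"dp":[-25,2,0],"angular":[0,0,0.03],"claw":1},{"dp":[-55,5,0],"angular":[0,0,0.08],"claw":1},{"dp":[-85,7,0],"angular":[-0.003,0,0.12],"claw":1},{"dp":[-107,9,0],"angular":[-0.003,0,0.15],"claw":1},{"dp":[-115,9,-1],"angular":[-0.003,0,0.158],"claw":1}]'; python3 -m handwheel '[{"dp":[0,0,0],"angular":[0,0,0],"claw":1},{"dp":[0,0,0],"angular":[0,0,0],"claw":1},{"dp":[0,0,0],"angular":[0,0,0],"claw":1}]'; python3 go.py 501 10 60 90.7
python3 - <<'E'
from h import *
a=snap('wrist','w3'); snap('side','s3')
cv2.imwrite('pics/c4.png',cv2.resize(a['img'][120:420,130:450,::-1],None,fx=2,fy=2,interpolation=cv2.INTER_CUBIC))
E
```

```text
t: 18.12
eef_pos: [500.7, 68.4, 61.0]
orientation: [-0.001, 0.704, 0.71, -0.001]
force: [-0.8, 0.2, -1.1]
opening: 0.228
t: 18.5
eef_pos: [500.5, 71.3, 61.6]
orientation: [-0.001, 0.702, 0.712, 0.0]
force: [-0.1, 0.2, -0.0]
opening: 0.224
t 18.5 p [500.5  71.3  61.6] yaw 90.8 F [-0.1  0.2 -0. ] open mm 20.8 q [ 0.03  0.68 -0.33  2.    0.41  0.53 -0.57]
dp [-61.4  -0.4   1.5] ang [-0.001 -0.002  0.002]
```

View pics/c4.png

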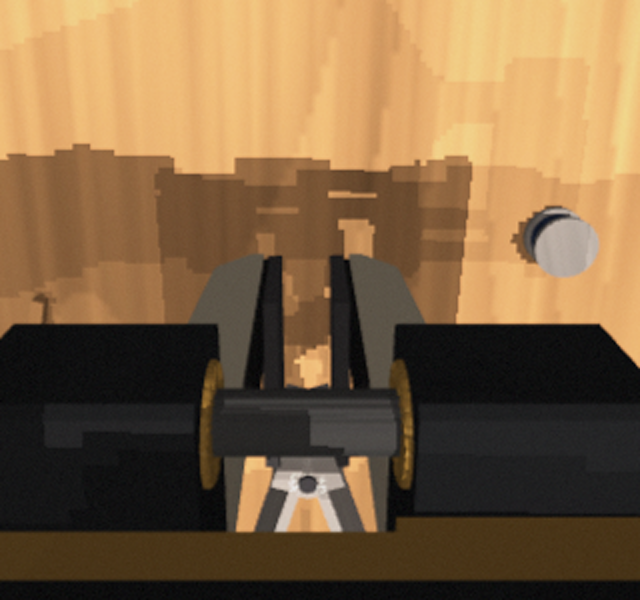

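The clip is held fully open with the handles parallel: pivot at crop (307,485), handle ends at (273,258) and (340,258). I'll work out its pose and get a refined position for the card edge.

```bash
python3 - <<'E'
from h import *
c=load('w3'); z=69
g=lambda x,y:world(c,130+x/2-.25,120+y/2-.25,z)
print('piv',g(307,485),'hend',(g(273,258)+g(340,258))/2)
s=load('s3')
cv2.imwrite('pics/c5.png',cv2.resize(s['img'][150:330,230:430,::-1],None,fx=3.3,fy=3.3,interpolation=cv2.INTER_CUBIC))
t=load('top2')['img'][205:245,295:330,::-1]
E
```

```text
piv [501.51478813  25.09545814  69.        ] hend [500.50164344  89.47560416  69.        ]
```

View pics/c5.png

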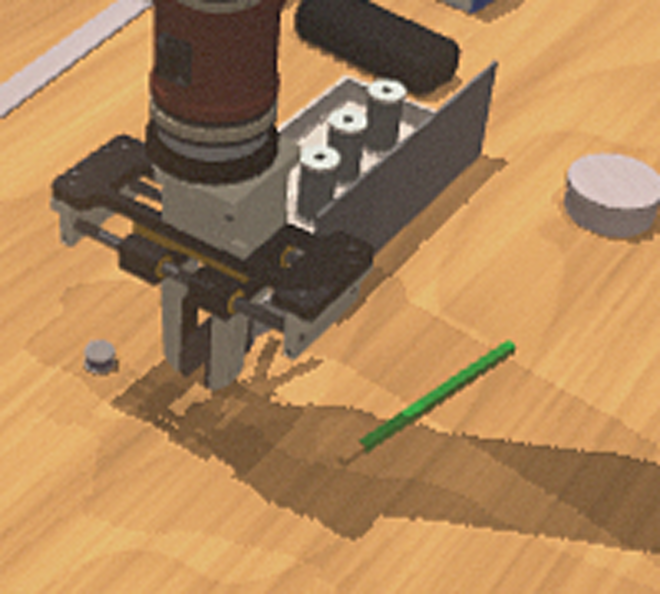

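```bash
python3 - <<'E'
from h import *
c=load('w3')
g=lambda x,y:world(c,130+x/2-.25,120+y/2-.25).round(1)
for p in [(295,485),(320,485),(307,475),(273,262),(340,262),(273,300),(340,300),(285,510),(330,510),(270,520),(345,520)]: print(p,g(*p))
t=load('top2')  # card edge refine via depth
d=t['depth'];
for v in range(225,233):
    print(v,[tuple(world(t,u,v).round(0).astype(int)) for u in range(301,306)])
E
```

```text
(295, 485) [498.4  25.7  69.7]
(320, 485) [504.9  25.7  69.7]
(307, 475) [501.5  27.9  68.5]
(273, 262) [491.3  77.7  43.9]
(340, 262) [510.   78.1  44.2]
(273, 300) [492.5  78.   68. ]
(340, 300) [508.8  77.7  67. ]
(285, 510) [495.8  17.1  69.1]
(330, 510) [507.8  17.2  69. ]
(270, 520) [491.2   5.5  60.5]
(345, 520) [512.5   7.1  61.8]
225 [(np.int64(513), np.int64(-58), np.int64(0)), (np.int64(513), np.int64(-61), np.int64(-1)), (np.int64(513), np.int64(-64), np.int64(-4)), (np.int64(513), np.int64(-66), np.int64(2)), (np.int64(513), np.int64(-69), np.int64(4))]
226 [(np.int64(510), np.int64(-58), np.int64(3)), (np.int64(510), np.int64(-61), np.int64(0)), (np.int64(510), np.int64(-63), np.int64(4)), (np.int64(510), np.int64(-67), np.int64(-4)), (np.int64(510), np.int64(-69), np.int64(2))]
227 [(np.int64(508), np.int64(-58), np.int64(-2)), (np.int64(508), np.int64(-61), np.int64(-7)), (np.int64(508), np.int64(-64), np.int64(-6)), (np.int64(507), np.int64(-66), np.int64(0)), (np.int64(507), np.int64(-69), np.int64(-3))]
228 [(np.int64(505), np.int64(-58), np.int64(-3)), (np.int64(5
[... 404 characters left out ...]
))]
230 [(np.int64(499), np.int64(-58), np.int64(-1)), (np.int64(499), np.int64(-60), np.int64(0)), (np.int64(499), np.int64(-63), np.int64(0)), (np.int64(499), np.int64(-66), np.int64(-1)), (np.int64(499), np.int64(-69), np.int64(-3))]
231 [(np.int64(496), np.int64(-58), np.int64(2)), (np.int64(496), np.int64(-61), np.int64(-3)), (np.int64(496), np.int64(-63), np.int64(-4)), (np.int64(496), np.int64(-66), np.int64(0)), (np.int64(496), np.int64(-69), np.int64(2))]
232 [(np.int64(493), np.int64(-57), np.int64(4)), (np.int64(493), np.int64(-60), np.int64(-1)), (np.int64(493), np.int64(-63), np.int64(2)), (np.int64(493), np.int64(-66), np.int64(2)), (np.int64(493), np.int64(-69), np.int64(-2))]
```

The clip axis is at x≈501.5 with the pivot at y≈27, and the clip is level with its top at z≈69. The card edge is at about (502, -58), so I'll advance about 54 mm along -y.

```bash
python3 -m handwheel '[{"dp":[-12,0,1],"angular":[0,0,0],"claw":1},{"dp":[-28,0,1],"angular":[0,0,0],"claw":1},{"dp":[-42,0,1],"angular":[0,0,0],"claw":1},{"dp":[-51,0,1],"angular":[0,0,0],"claw":1},{"dp":[-54,0,1],"angular":[0,0,0],"claw":1}]'; python3 -m handwheel '[{"dp":[0,0,0],"angular":[0,0,0],"claw":1},{"dp":[0,0,0],"angular":[0,0,0],"claw":1},{"dp":[0,0,0],"angular":[0,0,0],"claw":1}]'; python3 go.py 501 17 60 90.7
python3 - <<'E'
from h import *
a=snap('wrist','w4'); b=snap('side','s4'); t=snap('top','t4')
r=lambda i,f:cv2.resize(i[:,:,::-1],None,fx=f,fy=f,interpolation=cv2.INTER_CUBIC)
A=r(a['img'][320:420,200:400],4)[:400,:800]; 
cv2.imwrite('pics/c6.png',np.vstack([np.hstack([r(b['img'][190:270,280:345],5)[:400,:325],r(t['img'][205:255,260:340],5.9)[:295,:472][:400] if 0 else cv2.resize(t['img'][200:250,260:320,::-1],(475,400))]),cv2.resize(A,(800,200))[:, :800]]))
E
```

```text
t: 19.23
eef_pos: [501.4, 15.0, 60.5]
orientation: [-0.001, 0.703, 0.711, -0.0]
force: [-1.4, -1.1, -1.1]
opening: 0.224
t: 19.6
eef_pos: [501.4, 16.7, 60.5]
orientation: [-0.001, 0.702, 0.712, 0.0]
force: [-0.2, 0.6, -0.8]
opening: 0.225
t 19.6 p [501.4  16.7  60.5] yaw 90.7 F [-0.2  0.6 -0.8] open mm 20.9 q [ 0.15  0.67 -0.34  2.02  0.43  0.52 -0.48]
dp [ 0.3 -0.4  0.5] ang [-0.001 -0.001  0.001]
```

View pics/c6.png

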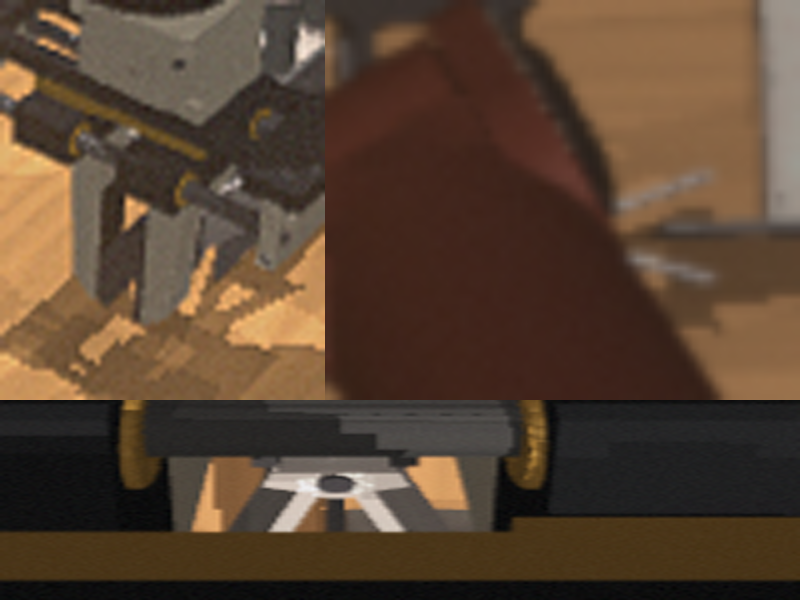

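The top panel shows the jaws straddling the card: tips at (708,176) and (715,278), card end at about (660,229). The bottom panel shows the card visible between the jaws, just ahead of the pivot. I'll put numbers on this.

```bash
python3 - <<'E'
from h import *
t=load('t4'); g=lambda x,y,z:world(t,260+(x-325+.5)*60/475-.5,200+(y+.5)/8-.5,z).round(1)
for n,p in dict(tipU=(710,177,68.5),tipL=(715,278,68.5),midU=(660,192,68.5),midL=(670,267,68.5),card=(662,230,90),card2=(740,229,90)).items(): print(n,g(*p))
w=load('w4'); k=lambda x,y,z=None:world(w,200+x/4,320+y/2,z).round(1)
print('wrist piv',k(315,85),k(355,85)); 
for x in range(310,361,5): print(x,k(x,115),end=' ')
E
```

```text
tipU [519.3 -74.8  68.5]
tipL [485.4 -75.7  68.5]
midU [514.5 -57.7  68.5]
midL [489.3 -60.5  68.5]
card [501.2 -57.2  90. ]
card2 [501.  -83.2  90. ]
wrist piv [500.  -28.9  68.9] [505.3 -29.5  68.1]
310 [ 4.988e+02 -1.040e+02 -2.000e-01] 315 [ 4.998e+02 -1.039e+02 -2.000e-01] 320 [ 5.007e+02 -1.037e+02  1.000e-01] 325 [501.5 -59.7  46.5] 330 [502.3 -60.5  45.7] 335 [503.1 -60.3  45.8] 340 [503.9 -60.6  45.5] 345 [ 505.7 -103.2    0.6] 350 [506.6 -99.7   4.2] 355 [507.5 -98.9   5. ] 360 [508.6 -99.9   4. ]
```

Both cameras put the card within about 1 mm of the middle of the jaws. The edge is about 30 mm ahead of the pivot, 17–20 mm inside the tips, and the force is near zero. Handing in.

```bash
python3 -c "
from cell import finish_job,sense
s=sense();print(s['t'],s['opening'],s['force']);print(finish_job())"
```

```text
19.75 0.22584379404182509 [ 0.09416133  0.48588403 -1.0876211 ]
the job is handed in; nothing more can be done
None
```

I handed the job in at 19.75 s, with the tray holding exactly three spools and the clip held open around the card's free edge.

**Spools:** I moved two of the loose spools into the tray. A later top view and side view showed all three upright and let go. The spare spool was left on the table.

**Clip:** I gripped the clip by its handles at about 44 mm from the pivot, a little nearer the ends than the suggested 37 mm. I squeezed it to its stop (fingers 21 mm apart, handles parallel), lifted it level and brought it around the edge.

**Last checks:**
- **Centring:** the card is within about 1 mm of the middle of the jaws in both the top and wrist cameras. That leaves roughly 8 mm clear on each side.
- **Depth:** the edge sits about 30 mm ahead of the pivot, 17–20 mm inside the jaw tips.
- **Height:** the clip's middle is about 53 mm above the table. The card is 90 mm tall and its marked edge point is at 55 mm.
- **Contact:** the measured force was about 1 N, which is within sensor noise.

The cameras differ by about 1.5–2 mm on absolute positions, which is within their calibration. The final side view could not confirm the jaws because the gripper hid them. Nothing I saw suggested any other object had been moved, but I did not re-measure them all.

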